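Put the burger press back together on its hinge pin

ROBOT

A 6-joint arm with a two-finger parallel gripper is mounted at the origin on the work surface. World frame = base frame: x ahead of the robot, y to its left, z up, the work surface at z = 0. Lengths are in m, angles in degrees, forces in N, time in s.
With the tool pointing down it reaches from about 0.4 to 0.825 m from the base axis. Payload 7 kg.
Tool frame: the origin (TCP) lies between the finger pads; the fingertips stand 17 mm ahead of it and the grasp point (between the pads) lies 2 mm behind it; x points along the fingers, y is the direction in which the jaws open and shut, and the axes are right-handed (so a half turn about x gives the same grasp; the last joint's range is limited). The gripper opens to 88 mm and grips with 3 to 60 N. Pads are 19 mm wide; open, the fingers measure 130 mm over their backs; the gripper's body (78 mm by 193 mm) begins 47 mm behind the grasp point.
Start: joints at [-56.431, 20.546, 0.682, 0, -70.136, -16.507], TCP at [0.198, -0.645, 0.244] pointing down, gripper open.
Joint ranges: [-176.03, 176.03], [-82.01, 121.73], [-58.28, 71.71], [-173.87, 95.51], [-174.79, -0.11], [-173.66, 173.66]. Speed limits (degrees/s): [136.94, 136.94, 172.46, 180, 180, 180].

INTERFACE

Orientations are given as [roll, pitch, yaw] about the fixed x, y, z axes, in that order (R = Rz(yaw) Ry(pitch) Rx(roll)).
In Python, from plant import r gives the robot as it stands.
- The arm moves only by the shell command python3 -m jog 'ROWS' [FORCE]. ROWS is a JSON object of lists of equal length, an entry for each row: "fingers": the opening, from 0 (shut) to 1 (fully open); "dp": the shift along the tool's x, y, z in mm, a list of three; "twist": the turn about the tool's x in degrees. In form: {"fingers": [fingers, ...], "dp": [[dx, dy, dz], ...], "twist": [twist, ...]}. A call has exactly 5 rows; each row is the pose to reach, as a shift and turn from the pose measured when the call began, along the tool's axes at that moment; what a row does not reach only later rows make up. A row lasts 1/10 s, in which the tool goes at most 50 mm and 8.59 degrees, less where a joint would pass 70% of its speed; a pose out of reach is approached as far as the arm can. A call with a gripper value outside its range is refused whole. The fingers move at their own pace and stop on an object; FORCE is the grip in N (left out, the last holds). Time passes only in rows, so rows that repeat a pose let the fingers close, or fill a call up. It gives the time, the measured TCP pose, the force and the opening at its end, in the units of the state.
- r.get_state(): the state, without advancing time (a new reading comes with each control period).
- r.capture(name): name is "scene" or "top" or "wrist"; returns a dict with "frame" (400x640x3 uint8, red, green, blue), "intrinsics" (3x3 intrinsics, pixels), "D" ([k1, k2, p1, p2, k3] as OpenCV has them; the pictures are not rectified), "pose" (4x4, takes a point from camera to world coordinates). Camera axes: x right, y down, z forward; pixel columns grow to the right and rows downward; lengths in m; the calibration is good to about 2 mm. A picture is of the moment at which its call begins. There is no depth.
- r.close_job(): hands the job in, once; it reports no verdict.
The state is a dict: "time_s": time; "joints": joint angles; "qd": joint speeds; "joint_torque": joint torques, N m; "tcp_pos": TCP position; "eef_rot": TCP orientation; "contact_force": force on the tool from outside, world axes, zero at the start; "moment": the same for the moment, N m; "gripper_width": finger opening in m.
Only numpy, scipy, OpenCV 4.12 (cv2) and the standard library are available. Lean on these libraries where they do the work, as an engineer would, in place of code of your own. Each camera call takes 0.05 s, during which the arm holds its last target. There are 200 camera calls.

TASK

The burger press has been taken apart for washing. Lower its loose lever into the base without letting it drop, with the round plate in the bowl and the eye between the two hinge lugs, then slide the long ring-pull pin all the way through lug, eye and lug until its loop is up against the lug. Leave the short pin and everything else where it is.

Things in the scene. Friction and masses are not known exactly. Their poses are not given: they have to be found in the camera images.
- press_base: Base of a hand burger press, cast aluminium on rubber feet, fixed to the counter ahead of the robot. Origin: on the counter under the centre of its round bowl; x points to the two hinge lugs (at its far side, turned up to 23 degrees), y lies along the hinge axis, z up. Foot: disc of diameter 156 mm, 24 mm high, with a tongue back to the lugs at x = 115 mm, 73 mm wide.
- bowl_floor (a point): Centre of the bowl floor, 24 mm above the origin of press_base. The bowl's wall is a ring on the foot: outer diameter 132, inner diameter 116, top 44 mm above the counter.
- hinge_mid (a point): Point on the hinge axis midway between the lugs: x = 92, z = 72 mm in press_base; axes as press_base (y = hinge axis). Lugs: each 14 mm thick, faces at y = +-22.5 and +-36.5 mm (45 mm gap between), 34 mm wide along x, round tops 89 mm above the counter; each has a plain 14.5 mm hole on this axis.
- press_lever: Loose upper half of the press, cast aluminium, 0.5 to 0.8 kg, standing upright on its round plate at the robot's left. Origin: centre of the plate's underside; x points along the lever to its eye, away from the handle; z up. Plate: diameter 112, 14 mm thick, lower edge bevelled 6 mm. Seated: plate flat on the bowl floor, heading as press_base, so that eye and lug holes line up.
- lever_bar (a point): Middle of the lever's bar, x = 0, z = 48 mm in press_lever: a place to grip from above across y. The bar is 18 mm wide, 20 high (z 38 to 58) and runs from the eye to x = -85 mm; a 26 mm stem carries it above the plate; the black handle, 28 mm thick, runs on to x = -205 mm. The balance point is about 5 mm to the handle side.
- lever_eye (a point): Centre of the lever's eye, x = 92, z = 48 mm in press_lever (axes as press_lever). The eye is a cross tube along y, 40 mm wide, outer diameter 30, bore 14.5 mm. Seated, it coincides with hinge_mid; play sideways 2.5 mm, along the lever 2 mm.
- hinge_pin: The press's own pin: the LONGER of two loose bare-steel ring-pull pins lying flat on the counter at the robot's right, one nearer and one farther in either order, noses roughly to the robot's left. 139 mm overall, 130 to 200 g. x points along the shank to the nose, z up. Shank: diameter 12, x = -36.5 to 52.5 mm, the last 12 mm tapering to 4 mm. Origin: on the underside, x = 0.
- pin_mid (a point): Point on the axis of the shank at x = 0, z = 6 mm in hinge_pin (axes as hinge_pin). It coincides with hinge_mid when the pin is fully home, loop against the lug and nose 16 mm out beyond the far lug. The pin may enter from either side.
- pin_loop (a point): Middle of the pin's pull loop, x = -61.5, z = 6 mm in hinge_pin. The loop is a flat rounded rectangle of 10 mm round bar, x = -36.5 to -86.5 mm, 38 mm wide over its straight sides (y = +-19), 10 mm thick; its front bar at x = -36.5 mm is the shoulder that stops against the lug. Grip it from above across y.
- short_pin: A like pin of another machine, too short for this hinge: same 38 mm loop, shank only 46 mm (x = -22 to 24 mm), 96 mm overall. Leave it. Origin on its underside, x towards the nose.
- plates: Bystander: stack of three white dinner plates, diameter 240, 29 mm high, at the left. Origin under its centre.
- steel_pan: Bystander: open steel food pan 162 x 132 x 100 mm at the right. Origin under its centre.
- green_bottle: Bystander: green glass bottle, diameter 72, 300 mm tall, at the far right. Origin under its centre.
- squeeze_bottle: Bystander: white squeeze bottle, diameter 66, 195 mm tall, at the far left. Origin under its centre.
- turner: Bystander: burger turner with a black handle, 280 mm long, 20 mm high, lying at the far left. Origin under its middle, x towards the blade.
- shaker: Bystander: steel shaker, diameter 69, 92 mm tall, beyond the press. Origin under its centre.
- ramekin: Bystander: white ramekin, diameter 72, 42 mm high, beyond the press to its right. Origin under its centre.
There are look-alikes about, which are no part of the job. What is shaped like the hinge_pin but orange is not meant.

How it is judged:
By the outcome, as a careful person would: the job done as asked, in the order asked, and still so for the second after the job is handed in, with the robot touching nothing.
It also fails if it takes over 61 s, if anything falls off the work surface, if the arm or the gripper's body presses on something with over 40 N, if the wrist force passes 120 N, or if a joint passes its speed limit or range.

## Working session

There is one attempt and no reset: what is moved stays moved. The work goes in short steps, Python scripts to look and compute and a shell command to move; the robot and the scene stay as the last step left them, time stands still between calls to the robot, and variables do not carry over. Pictures are saved under pics/ and viewed, on a budget of 10 in all, crops included, one or two more only if the job needs it, and the job is handed in when it is done.

```bash
ls; mkdir -p pics
cat > h.py <<'E'
import numpy as np, cv2
from plant import r
from scipy.spatial.transform import Rotation as R
def cap(n,f=None):
    c=r.capture(n)
    if f: cv2.imwrite(f'pics/{f}.png',c['frame'][:,:,::-1])
    return c
def ray(c,uv):
    p=cv2.undistortPoints(np.array(uv,float).reshape(-1,1,2),np.array(c['intrinsics']),np.array(c['D'],float)).reshape(-1,2)
    T=np.array(c['pose']);d=np.c_[p,np.ones(len(p))]@T[:3,:3].T
    return T[:3,3],d
def onz(c,uv,z):
    o,d=ray(c,uv);return o+d*((z-o[2])/d[:,2])[:,None]
def proj(c,P):
    T=np.linalg.inv(np.array(c['pose']));rv=cv2.Rodrigues(T[:3,:3])[0]
    return cv2.projectPoints(np.array(P,float).reshape(-1,1,3),rv,T[:3,3],np.array(c['intrinsics']),np.array(c['D'],float))[0].reshape(-1,2)
def tool():
    s=r.get_state();return np.array(s['tcp_pos']),R.from_euler('xyz',s['eef_rot'],degrees=True).as_matrix(),s
E
python3 - <<'E'
from h import *
for n in('top','scene'):
    c=cap(n,n+'0');print(n,np.round(c['pose'],3).tolist(),c['intrinsics'])
p,M,s=tool();print(s,M.round(3))
E
```

```text
pics
top [[-0.026, -0.994, 0.11, 0.397], [-1.0, 0.027, 0.008, 0.009], [-0.011, -0.11, -0.994, 1.606], [0.0, 0.0, 0.0, 1.0]] [[424.17338614   0.         324.21462998]
 [  0.         424.17338614 205.77378082]
 [  0.           0.           1.        ]]
scene [[-0.265, 0.826, -0.497, 1.425], [0.964, 0.229, -0.133, 0.25], [0.004, -0.514, -0.857, 1.595], [0.0, 0.0, 0.0, 1.0]] [[503.54745706   0.         328.6809413 ]
 [  0.         503.54745706 194.77665577]
 [  0.           0.           1.        ]]
{'time_s': 0.1, 'joints': array([-5.64317833e+01,  2.05862534e+01,  6.37004433e-01, -1.60042083e-02,
       -7.01354195e+01, -1.65042069e+01]), 'qd': array([-0.00676553,  0.03939061,  0.15386652,  0.05602782, -0.00110279,
       -0.0392443 ]), 'joint_torque': array([-4.62553908e-04, -5.84164524e+01,  2.93752223e+01,  7.01558635e+00,
        1.01852103e-02, -6.86214162e-05]), 'tcp_pos': array([ 0.19788007, -0.64490035,  0.24271863]), 'eef_rot': array([ 96.42912107,  89.91400478, 113.48768154]), 'contact_force': array([-0.33122087, -0.6641752 , -1.39291943]), 'moment': array([0.05790349, 0.04832114, 0.00485916]), 'gripper_width': 0.08742121370493013} [[-0.001 -0.293  0.956]
 [ 0.001  0.956  0.293]
 [-1.     0.001 -0.   ]]
```

View pics/top0.png

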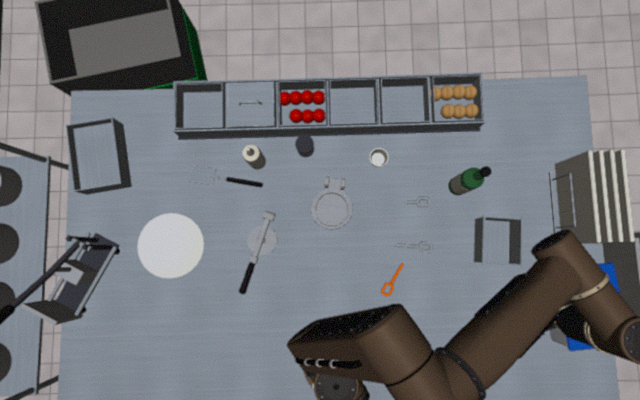

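View pics/scene0.png

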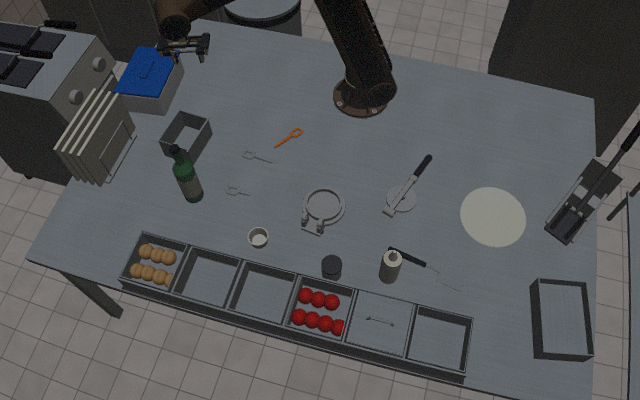

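The top view shows the bowl at (332,210) with its lugs at (327,183) and (342,183). The lever's plate is at (262,240), its eye at (268,215) and its handle end at (243,290). The long pin is the nearer one, loop (425,246) and nose (396,245). The short pin is farther, around (418,202).

Run:
```python
from h import *
c=cap('top')
def P(n,uv,z): print(n,(onz(c,uv,z)*1000).round(0).tolist())
P('bowl',[[332,210]],.044);P('lugs',[[327,183],[342,183]],.085)
P('lever eye,handle end',[[268,215],[243,290]],.055);P('plate',[[262,240]],.014)
P('pin loop,nose',[[432,246],[396,245]],.006);P('short',[[428,202],[407,202]],.006)
c2=cap('scene')
P2=lambda n,uv,z: print(n,(onz(c2,uv,z)*1000).round(0).tolist())
P2('bowl',[[324,206]],.044);P2('plate',[[401,199]],.014);P2('eye,handle',[[390,212],[428,158]],.055);P2('pin loop,nose',[[244,154],[272,162]],.006)
w=cap('wrist');p,M,s=tool();print((M.T@(np.array(w['pose'])[:3,3]-p)*1000).round(),(M.T@np.array(w['pose'])[:3,:3]).round(2).tolist(),w['intrinsics'])
```

```text
bowl [[554.0, -7.0, 44.0]]
lugs [[648.0, 9.0, 85.0], [647.0, -46.0, 85.0]]
lever eye,handle end [[540.0, 229.0, 55.0], [272.0, 321.0, 55.0]]
plate [[451.0, 258.0, 14.0]]
pin loop,nose [[412.0, -377.0, 6.0], [419.0, -243.0, 6.0]]
short [[578.0, -371.0, 6.0], [580.0, -292.0, 6.0]]
bowl [[575.0, 5.0, 44.0]]
plate [[456.0, 264.0, 14.0]]
eye,handle [[543.0, 237.0, 55.0], [277.0, 328.0, 55.0]]
pin loop,nose [[414.0, -363.0, 6.0], [421.0, -245.0, 6.0]]
[-140.    1.  -68.] [[0.0, -0.26, 0.97], [1.0, 0.0, -0.0], [-0.0, 0.97, 0.26]] [[348.07065096   0.         323.30579324]
 [  0.         348.07065096 195.50346356]
 [  0.           0.           1.        ]]
```

```bash
python3 -m jog '{"fingers":[1,1,1,1,1],"dp":[[-6,26,32],[-12,52,64],[-18,78,96],[-24,104,128],[-30,130,160]],"twist":[0,0,0,0,0]}'
python3 -m jog '{"fingers":[1,1,1,1,1],"dp":[[-6,26,32],[-12,52,64],[-18,78,96],[-24,104,128],[-30,130,160]],"twist":[0,0,0,0,0]}'
cat >> h.py <<'E'
def go(t,yang=None):
    """tool-frame shift (mm) to world target t (m) and twist to bring tool y to world angle yang"""
    p,M,s=tool();a=np.degrees(np.arctan2(M[1,1],M[0,1]))
    print('t',round(s['time_s'],2),'tcp',(p*1000).round(1),'yang',round(a,1),'F',np.round(s['contact_force'],1),'w',round(s['gripper_width']*1000,1),'J6',round(s['joints'][5]))
    if t is not None: print('dp',(M.T@(np.array(t)-p)*1000).round(1),'twist',None if yang is None else round(-(yang-a),1))
E
python3 - <<'E'
from h import *
go([.44,-.05,.30],71)
w=cap('wrist','w1')
E
```

```text
time_s: 0.75
tcp_pos: [0.3134, -0.4725, 0.2734]
eef_rot: [93.5, 90.0, 110.5]
contact_force: [0.6, 0.5, 0.6]
gripper_width: 0.0878
time_s: 1.25
tcp_pos: [0.4289, -0.2997, 0.3039]
eef_rot: [53.0, 90.0, 70.1]
contact_force: [0.8, 0.0, 0.1]
gripper_width: 0.0873
t 1.25 tcp [ 428.9 -299.7  303.9] yang 107.1 F [0.8 0.  0.1] w 87.3 J6 -59
dp [  4.1 235.5  83.9] twist 36.1
```

View pics/w1.png

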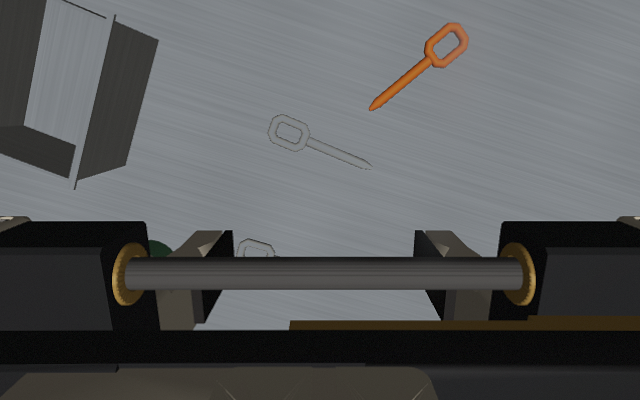

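Wrist view: the long pin's loop is at (288,132) and its nose at (371,167). The orange look-alike is at top right, and the short pin's loop is partly hidden at (256,248).

```bash
python3 -m jog '{"fingers":[1,1,1,1,1],"dp":[[1,46,16],[2,92,32],[3,138,48],[4,184,64],[4,230,80]],"twist":[-8.5,-17,-25.5,-34,-42.5]}'
python3 -m jog '{"fingers":[1,1,1,1,1],"dp":[[0,0,0],[0,0,0],[0,0,0],[0,0,0],[0,0,0]],"twist":[-8.5,-17,-25.5,-34,-42.5]}'
python3 - <<'E'
from h import *
go([.453,.258,.30],-109)
w=cap('wrist','w2')
E
```

```text
time_s: 1.8
tcp_pos: [0.44, -0.0515, 0.3014]
eef_rot: [-43.1, 89.8, 16.9]
contact_force: [1.4, 0.6, -0.6]
gripper_width: 0.0879
time_s: 2.3
tcp_pos: [0.4398, -0.0514, 0.3014]
eef_rot: [-84.7, 89.8, 18.2]
contact_force: [0.2, 0.6, 0.8]
gripper_width: 0.088
t 2.3 tcp [439.8 -51.4 301.4] yang -167.1 F [0.2 0.6 0.8] w 88.0 J6 -6
dp [  1.8 -81.7 298.7] twist -58.1
```

View pics/w2.png

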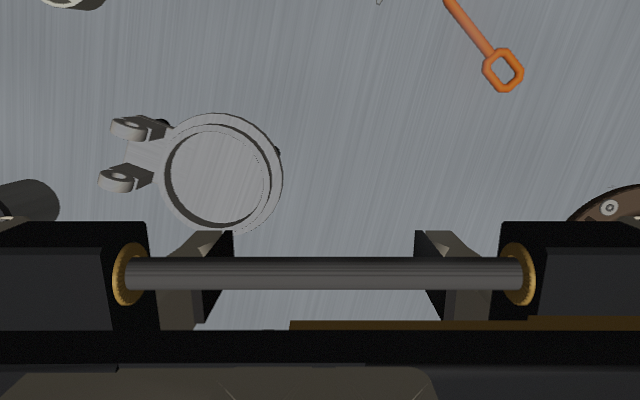

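The bowl ring is centred near (221,172), with the lugs at about (130,127) and (117,178). I'll zoom in for the fit.

```bash
cat >> h.py <<'E'
def save(n,f):
    c=cap(n,f);np.savez(f'pics/{f}.npz',**{k:np.array(v) for k,v in c.items()});return c
def load(f): return dict(np.load(f'pics/{f}.npz'))
E
python3 - <<'E'
from h import *
w=save('wrist','w2b')
I=w['frame'][95:240,85:295,::-1]
cv2.imwrite('pics/w2c.png',cv2.resize(I,None,fx=3.7,fy=3.7,interpolation=cv2.INTER_CUBIC))
E
```

```text
(no output)
```

View pics/w2c.png

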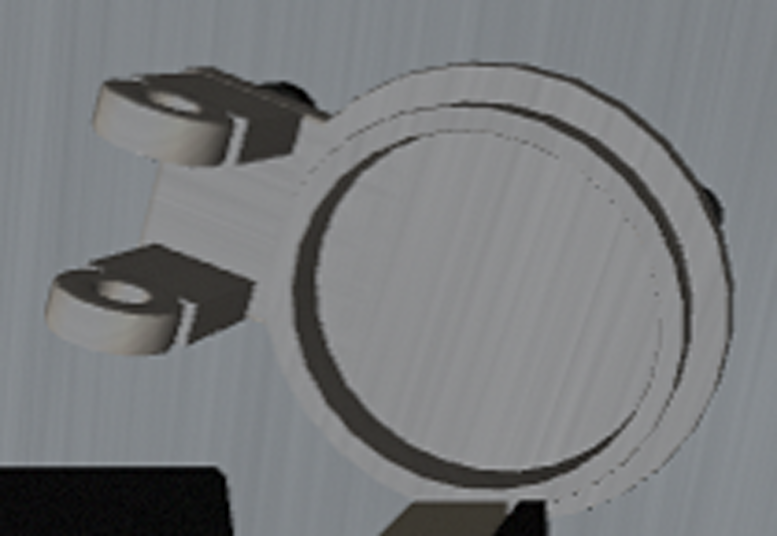

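The inner rim of the bowl spans zoom x 293 to 690 and y 102 to 490. The lug holes, both on the -y faces, are at zoom (174,102) and (123,292).

Run:
```python
from h import *
w=load('w2b')
z=lambda a:np.array(a,float)/3.7+[85,95]-.35
rim=onz(w,z([[293,300],[690,320],[460,102],[510,490],[655,215],[340,180],[370,425],[635,410]]),.044)
def circ(P):
    A=np.c_[2*P[:,:2],np.ones(len(P))];s=np.linalg.lstsq(A,(P[:,:2]**2).sum(1),rcond=None)[0]
    return s[:2],np.sqrt(s[2]+s[:2]@s[:2])
c,rad=circ(rim[[0,1,2,3,4]]);print('bowl',c*1000,'r',rad*1000)
h=onz(w,z([[174,102],[123,292]]),.072);print('holes',h*1000,np.linalg.norm(h[0]-h[1])*1000)
y=h[1]-h[0];a=np.degrees(np.arctan2(y[1],y[0]))-90;print('heading from holes',a)
u=(h[1]-h[0])[:2];u/=np.linalg.norm(u);m=h[0,:2]+u*.0365;print('hinge mid',m*1000,'from bowl',np.linalg.norm(m-c)*1000,np.degrees(np.arctan2(*(m-c)[::-1])))
```

```text
bowl [558.86834816  -8.27786559] r 62.006332143369335
holes [[646.99969935 -52.83976979  72.        ]
 [656.27615649   5.29244116  72.        ]] 58.8677042757543
heading from holes -9.066541658712865
hinge mid [652.75142162 -16.79580093] from bowl 94.26869418908997 -5.1842057438208995
```

Run:
```python
from h import *
w=load('w2b')
z=lambda a:np.array(a,float)/3.7+[85,95]-.35
def circ(P):
    A=np.c_[2*P[:,:2],np.ones(len(P))];s=np.linalg.lstsq(A,(P[:,:2]**2).sum(1),rcond=None)[0]
    return s[:2],np.sqrt(s[2]+s[:2]@s[:2])
c,rad=circ(onz(w,z([[293,300],[660,320],[465,130],[510,490],[635,225],[350,435]]),.044));print('inner',c*1000,rad*1000)
c2,rad=circ(onz(w,z([[690,320],[460,102],[655,215],[600,150]]),.044));print('outer',c2*1000,rad*1000)
c3,rad=circ(onz(w,z([[730,300],[480,63],[640,125],[700,195]]),.024));print('foot',c3*1000,rad*1000)
h=onz(w,z([[174,102],[123,292]]),.072)
u=(h[1]-h[0])[:2];u/=np.linalg.norm(u);m=h[0,:2]+u*.0365;print('mid',m*1000,np.linalg.norm(m-c)*1000,np.degrees(np.arctan2(*(m-c)[::-1])))
```

```text
inner [562.05033701  -3.34518413] 58.34181226892895
outer [562.51577016  -2.13370089] 67.77659240052724
foot [562.27367079  -2.9685416 ] 77.95130575690013
mid [652.75142162 -16.79580093] 91.69299777179666 -8.43526360827899
```

Consistent now: inner rim radius 58.3, hinge arm 91.7 mm, heading about -8.7°. Next is the lever.

```bash
python3 -m jog '{"fingers":[1,1,1,1,1],"dp":[[1,-12,43],[1,-24,86],[1,-36,129],[1,-48,172],[1,-60,215]],"twist":[-8.5,-17,-25.5,-34,-42.5]}'
python3 - <<'E'
from h import *
go([.453,.258,.30],-109)
E
```

```text
time_s: 2.9
tcp_pos: [0.4511, 0.1731, 0.301]
eef_rot: [-124.0, 89.7, 21.2]
contact_force: [1.1, 0.6, 1.4]
gripper_width: 0.0878
t 2.9 tcp [451.1 173.1 301. ] yang -124.8 F [1.1 0.6 1.4] w 87.8 J6 11
dp [  1.1 -70.8  47. ] twist -15.8
```

```bash
python3 -m jog '{"fingers":[1,1,1,1,1],"dp":[[20,-36,24],[40,-71,47],[50,-71,47],[50,-71,47],[50,-71,47]],"twist":[-8,-16,-16,-16,-16]}'
python3 - <<'E'
from h import *
go(None)
w=save('wrist','w3')
E
```

```text
time_s: 3.4
tcp_pos: [0.4534, 0.2578, 0.2515]
eef_rot: [-144.9, 89.7, 16.1]
contact_force: [0.3, -0.7, 0.7]
gripper_width: 0.0875
t 3.4 tcp [453.4 257.8 251.5] yang -109.0 F [ 0.3 -0.7  0.7] w 87.5 J6 20
```

View pics/w3.png

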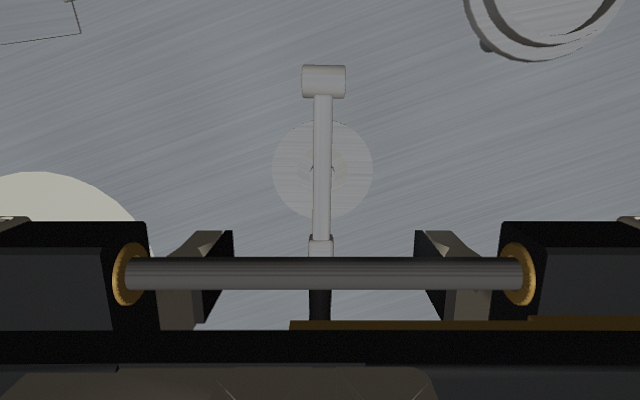

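The lever is well centred: plate at about (322.5,170), eye at (323.5,81), and the bar near column 322.

Run:
```python
from h import *
w=load('w3')
e=onz(w,[[323.5,81]],.050)[0];p=onz(w,[[322.5,170]],.011)[0];b=onz(w,[[322,232],[323.2,105]],.058)
pl=onz(w,[[272,170],[373,170]],.011)
print('eye',e*1000,'plate',p*1000,'bar',b*1000,'plate d',np.linalg.norm(pl[0]-pl[1])*1000)
d=e-p;print('eye-plate',np.linalg.norm(d[:2])*1000,np.degrees(np.arctan2(d[1],d[0])));d=b[1]-b[0];print('bar hd',np.degrees(np.arctan2(d[1],d[0])))
go([p[0],p[1],.048],-109)
```

```text
eye [538.93661252 229.14070012  50.        ] plate [452.81714758 259.91256017  11.        ] bar [[400.44675139 278.30380164  58.        ]
 [518.49970588 236.44678015  58.        ]] plate d 112.10053466847123
eye-plate 91.45200715139308 -19.66262013420132
bar hd -19.522542149843677
t 3.45 tcp [453.6 257.7 252. ] yang -109.0 F [ 0.  -0.7  1.1] w 87.7 J6 20
dp [204.   -1.1   2.3] twist 0.0
```

```bash
python3 -m jog '{"fingers":[0.6,0.5,0.5,0.5,0.5],"dp":[[40,-1,6],[85,-1,6],[130,-1,6],[165,-1,6],[185,-1,6]],"twist":[0.6,0.6,0.6,0.6,0.6]}' 60
python3 -m jog '{"fingers":[0.5,0.3,0,0,0],"dp":[[5,0,0],[10,0,0],[10,0,0],[10,0,0],[10,0,0]],"twist":[0,0,0,0,0]}' 60
python3 -m jog '{"fingers":[0,0,0,0,0],"dp":[[0,0,0],[0,0,0],[-4,0,0],[-10,0,0],[-20,0,0]],"twist":[0,0,0,0,0]}' 60
python3 - <<'E'
from h import *
go(None)
w=save('wrist','w4')
E
```

```text
time_s: 3.95
tcp_pos: [0.449, 0.2593, 0.0655]
eef_rot: [-143.3, 89.8, 16.9]
contact_force: [-0.5, 0.5, 0.6]
gripper_width: 0.053
time_s: 4.45
tcp_pos: [0.4503, 0.2607, 0.0573]
eef_rot: [-128.8, 89.5, 31.4]
contact_force: [-1.5, 0.6, 3.2]
gripper_width: 0.0173
time_s: 4.95
tcp_pos: [0.4494, 0.2599, 0.0771]
eef_rot: [-134.3, 89.7, 25.9]
contact_force: [-0.2, -0.2, -6.8]
gripper_width: 0.0174
t 4.95 tcp [449.4 259.9  77.1] yang -109.8 F [-0.2 -0.2 -6.8] w 17.4 J6 18
```

```bash
python3 -m jog '{"fingers":[0,0,0,0,0],"dp":[[-20,8,-8],[-42,30,-28],[-60,60,-55],[-73,90,-82],[-75,115,-105]],"twist":[0,-1,-2,-4,-6]}' 60
python3 - <<'E'
from h import *
go([.5582,-.0024,.150],-98.7)
E
```

```text
time_s: 5.5
tcp_pos: [0.511, 0.1156, 0.1564]
eef_rot: [-136.0, 89.3, 30.4]
contact_force: [-0.3, 0.2, -6.7]
gripper_width: 0.0179
t 5.5 tcp [511.  115.6 156.4] yang -103.7 F [-0.3  0.2 -6.7] w 17.9 J6 42
dp [  6.2 103.6 -73.7] twist -5.0
```

```bash
python3 -m jog '{"fingers":[0,0,0,0,0],"dp":[[0,30,-21],[0,60,-43],[0,85,-60],[0,98,-70],[0,104,-74]],"twist":[-1,-2,-4,-5,-5]}' 60
python3 -m jog '{"fingers":[0,0,0,0,0],"dp":[[0,0,0],[0,0,0],[0,0,0],[0,0,0],[0,0,0]],"twist":[0,0,0,0,0]}' 60
python3 - <<'E'
from h import *
go([.5582,-.0024,.150],-98.7)
w=save('wrist','w5')
I=w['frame'][0:240,160:480,::-1]
cv2.imwrite('pics/w5c.png',cv2.resize(I,None,fx=2.5,fy=2.5,interpolation=cv2.INTER_CUBIC))
E
```

```text
time_s: 6.0
tcp_pos: [0.5585, -0.0046, 0.1562]
eef_rot: [-140.5, 89.3, 30.7]
contact_force: [-0.0, 0.7, -6.6]
gripper_width: 0.0175
time_s: 6.5
tcp_pos: [0.5584, -0.0039, 0.1564]
eef_rot: [-140.6, 89.3, 30.7]
contact_force: [-0.1, -0.0, -6.5]
gripper_width: 0.0177
t 6.5 tcp [558.4  -3.9 156.4] yang -98.7 F [-0.1 -0.  -6.5] w 17.7 J6 62
dp [ 6.4 -1.4  0.5] twist -0.0
```

View pics/w5c.png

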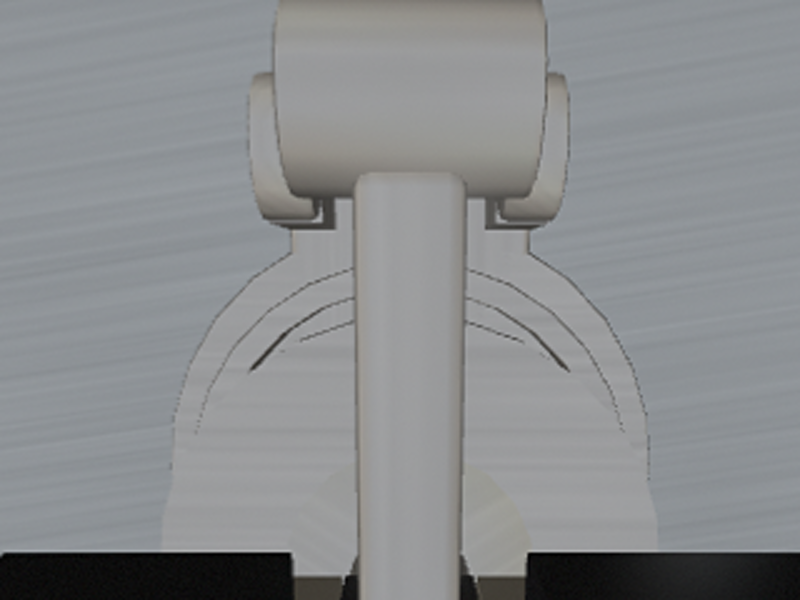

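The view is nearly symmetric. In the crop, the lug outer edges are at 248 and 569, the eye spans 274 to 547, and the foot edges are at 175 and 648.

Run:
```python
from h import *
w=load('w5');p,M,s=tool()
z=lambda a:np.array(a,float)/2.5+[160,0]-.3
def L(n,px,h):
    P=onz(w,z(px),h);t=(P-p)@M*1000;print(n,'mid tool yz',t.mean(0).round(1)[1:],'width',round(np.linalg.norm(P[0]-P[1])*1000,1),'world',(P.mean(0)*1000).round(1))
L('lug outer',[[248,140],[569,140]],.074)
L('eye',[[274,70],[547,70]],.156-.057+.048)
L('foot',[[175,440],[648,440]],.024)
L('eye x: front edge (inner silhouette)',[[410,0],[410,197]],.147)
L('lug near x',[[290,222],[530,222]],.075)
```

```text
lug outer mid tool yz [ -0.8 -96.8] width 77.1 world [655.1 -17.3  74. ]
eye mid tool yz [ -0.6 -98. ] width 43.3 world [655.5 -18.3 147. ]
foot mid tool yz [  0.1 -13.4] width 151.1 world [573.1  -5.3  24. ]
eye x: front edge (inner silhouette) mid tool yz [ -0.6 -93.5] width 29.1 world [651.  -17.5 147. ]
lug near x mid tool yz [ -0.4 -77.9] width 58.7 world [636.4 -14.9  75. ]
```

```bash
python3 -m jog '{"fingers":[0,0,0,0,0],"dp":[[11,0,0],[23,0,0],[35,0,0],[45,0,0],[50,0,0]],"twist":[0,0,0,0,0]}' 60
python3 -m jog '{"fingers":[0,0,0,0,0],"dp":[[4,0,0],[8,0,0],[12,0,0],[15,0,0],[18,0,0]],"twist":[0,0,0,0,0]}' 60
python3 - <<'E'
from h import *
go([.5582,-.0024,.081],-98.7)
E
```

```text
time_s: 7.05
tcp_pos: [0.5582, -0.004, 0.1045]
eef_rot: [-136.8, 89.4, 34.4]
contact_force: [-0.8, 0.7, -7.1]
gripper_width: 0.0177
time_s: 7.55
tcp_pos: [0.5589, -0.0038, 0.0866]
eef_rot: [-139.2, 89.3, 32.0]
contact_force: [1.2, -0.7, -7.5]
gripper_width: 0.0174
t 7.55 tcp [558.9  -3.8  86.6] yang -98.7 F [ 1.2 -0.7 -7.5] w 17.4 J6 62
dp [ 5.6 -1.2  0.9] twist -0.0
```

```bash
python3 -m jog '{"fingers":[0,0,0,0,0],"dp":[[1.5,0,0],[3,0,0],[4.5,0,0],[5.5,0,0],[6,0,0]],"twist":[0,0,0,0,0]}' 60
python3 - <<'E'
from h import *
go(None)
w=save('wrist','w6')
cv2.imwrite('pics/w6c.png',cv2.resize(w['frame'][60:260,200:460,::-1],None,fx=3,fy=3,interpolation=cv2.INTER_CUBIC))
E
```

```text
time_s: 8.05
tcp_pos: [0.5592, -0.0035, 0.0813]
eef_rot: [-140.6, 89.3, 30.7]
contact_force: [-3.5, 3.1, 4.8]
gripper_width: 0.0176
t 8.05 tcp [559.2  -3.5  81.3] yang -98.7 F [-3.5  3.1  4.8] w 17.6 J6 62
```

View pics/w6c.png

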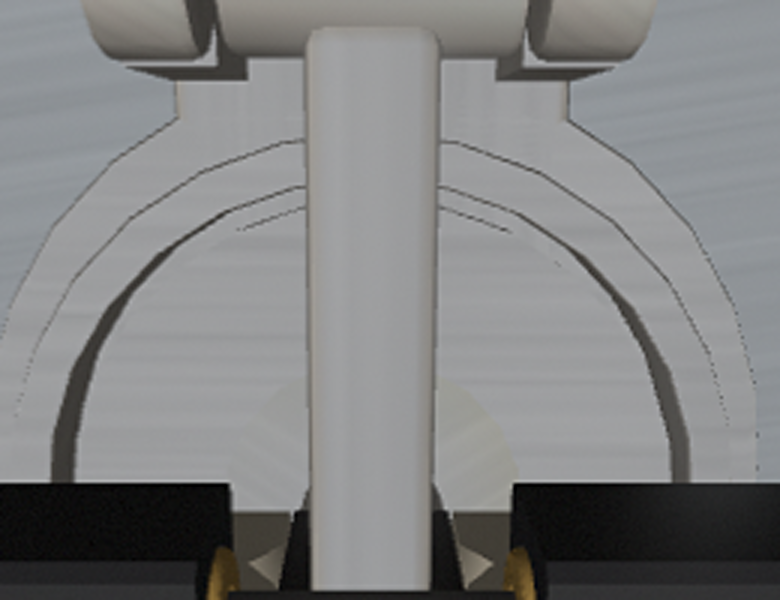

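The lever is seated: z is as expected, the weight is off the wrist, the plate is in the bowl and the eye sits between the lugs. I'll release it gently and rise.

```bash
python3 -m jog '{"fingers":[0.22,0.26,0.3,0.4,0.4],"dp":[[-0.5,0,0],[-0.5,0,0],[-0.5,0,0],[-0.5,0,0],[-1,0,0]],"twist":[0,0,0,0,0]}' 20
python3 -m jog '{"fingers":[0.5,0.5,0.5,0.5,0.6],"dp":[[-10,0,0],[-40,0,0],[-80,0,0],[-120,0,0],[-170,0,0]],"twist":[0,0,0,0,0]}'
python3 - <<'E'
from h import *
go([.415,-.340,.25],177)
E
```

```text
time_s: 8.6
tcp_pos: [0.5592, -0.0036, 0.0823]
eef_rot: [-141.0, 89.3, 30.3]
contact_force: [0.2, 0.7, -0.4]
gripper_width: 0.0339
time_s: 9.1
tcp_pos: [0.5564, -0.0049, 0.2537]
eef_rot: [-137.5, 89.4, 33.8]
contact_force: [1.8, -0.3, 0.5]
gripper_width: 0.0476
t 9.1 tcp [556.4  -4.9 253.7] yang -98.7 F [ 1.8 -0.3  0.5] w 47.6 J6 62
dp [  0.6 352.6  89.1] twist -275.7
```

```bash
python3 -m jog '{"fingers":[0.8,1,1,1,1],"dp":[[0,47,11],[0,94,22],[0,141,33],[0,188,44],[0,235,55]],"twist":[8.5,17,25.5,34,42.5]}'
python3 - <<'E'
from h import *
go([.415,-.340,.25],-183)
E
```

```text
time_s: 9.6
tcp_pos: [0.4655, -0.2304, 0.2528]
eef_rot: [-100.2, 89.4, 28.3]
contact_force: [1.0, -0.2, 0.5]
gripper_width: 0.085
t 9.6 tcp [ 465.5 -230.4  252.8] yang -141.5 F [ 1.  -0.2  0.5] w 85.0 J6 44
dp [  1.8 107.7 -54.4] twist 41.5
```

```bash
python3 -m jog '{"fingers":[1,1,1,1,1],"dp":[[0,36,-18],[0,72,-36],[0,108,-54],[0,108,-54],[0,108,-54]],"twist":[8.5,17,25.5,34,41.5]}'
python3 - <<'E'
from h import *
go(None)
w=save('wrist','w7')
E
```

```text
time_s: 10.1
tcp_pos: [0.4135, -0.3412, 0.2524]
eef_rot: [-59.8, 89.3, 26.7]
contact_force: [-0.4, 0.4, -0.5]
gripper_width: 0.0876
t 10.1 tcp [ 413.5 -341.2  252.4] yang 176.5 F [-0.4  0.4 -0.5] w 87.6 J6 16
```

View pics/w7.png

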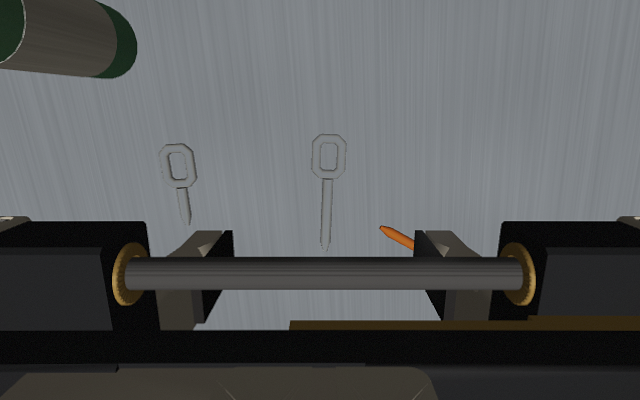

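The long pin's loop spans columns 311 to 347 and rows 134 to 180, with its nose at (326,249). The short pin is on the left.

Run:
```python
from h import *
w=load('w7')
a=onz(w,[[311,157],[347,157],[329,134],[328.5,180],[326.2,249.5],[327.5,190],[326.3,230]],.007)
print((a*1000).round(1)); print('loop w',np.linalg.norm(a[0]-a[1])*1000,'len',np.linalg.norm(a[2]-a[4])*1000)
lm=(a[0]+a[1])/2;d=a[4]-lm;hd=np.degrees(np.arctan2(d[1],d[0]));d2=a[6]-a[5];print('loopmid->nose',np.linalg.norm(d)*1000,'hd',hd,'shank hd',np.degrees(np.arctan2(d2[1],d2[0])))
lm2=a[4]-d/np.linalg.norm(d)*.114;print(lm*1000,lm2*1000)
go([*lm2[:2],.010],hd+90)
```

```text
[[ 429.8 -351.5    7. ]
 [ 389.8 -349.2    7. ]
 [ 408.4 -375.6    7. ]
 [ 411.8 -324.2    7. ]
 [ 419.4 -239.4    7. ]
 [ 413.6 -312.6    7. ]
 [ 417.8 -264.2    7. ]]
loop w 40.07735544669423 len 136.61678944468642
loopmid->nose 111.31964803029572 hd 85.0458736174222 shank hd 85.03337338427629
[ 409.78987579 -350.3337714     7.        ] [ 409.55840565 -353.00411       7.        ]
t 10.15 tcp [ 413.8 -340.7  252.4] yang 176.1 F [-0.1 -0.7 -0.3] w 87.6 J6 15
dp [242.3   5.8 -14. ] twist 1.1
```

```bash
python3 -m jog '{"fingers":[1,0.9,0.8,0.8,0.8],"dp":[[45,6,-11],[93,6,-11],[140,6,-11],[185,6,-11],[218,6,-11]],"twist":[1.1,1.1,1.1,1.1,1.1]}' 60
python3 - <<'E'
from h import *
go([.4098,-.350,.020],175)
E
```

```text
time_s: 10.65
tcp_pos: [0.4086, -0.3497, 0.0325]
eef_rot: [-52.9, 89.4, 32.3]
contact_force: [0.1, 0.6, -0.7]
gripper_width: 0.0706
t 10.65 tcp [ 408.6 -349.7   32.5] yang 175.2 F [ 0.1  0.6 -0.7] w 70.6 J6 16
dp [12.5 -1.1 -0.3] twist 0.2
```

```bash
python3 -m jog '{"fingers":[0.8,0.6,0.3,0,0],"dp":[[6,-1,0],[12,-1,0],[12.5,-1,0],[12.5,-1,0],[12.5,-1,0]],"twist":[0,0,0,0,0]}' 60
python3 -m jog '{"fingers":[0,0,0,0,0],"dp":[[0,0,0],[0,0,0],[0,0,0],[-10,0,0],[-30,0,0]],"twist":[0,0,0,0,0]}' 60
python3 - <<'E'
from h import *
p,M,s=tool();print(s['moment'])
go([.65,-.2,.15],171)
w=save('wrist','w8')
cv2.imwrite('pics/w8c.png',cv2.resize(w['frame'][130:330,200:460,::-1],None,fx=3,fy=3,interpolation=cv2.INTER_CUBIC))
E
```

```text
time_s: 11.15
tcp_pos: [0.4107, -0.35, 0.0215]
eef_rot: [-63.2, 89.3, 22.0]
contact_force: [-0.5, -0.1, -0.6]
gripper_width: 0.0437
time_s: 11.65
tcp_pos: [0.4091, -0.3496, 0.0509]
eef_rot: [-48.6, 89.4, 36.6]
contact_force: [0.5, 0.0, -1.3]
gripper_width: 0.035
[-0.01137194  0.15280235  0.04778898]
t 11.65 tcp [ 409.1 -349.6   50.9] yang 175.2 F [ 0.5  0.  -1.3] w 35.0 J6 16
dp [ -96.2 -228.3  169.9] twist 4.2
```

View pics/w8c.png

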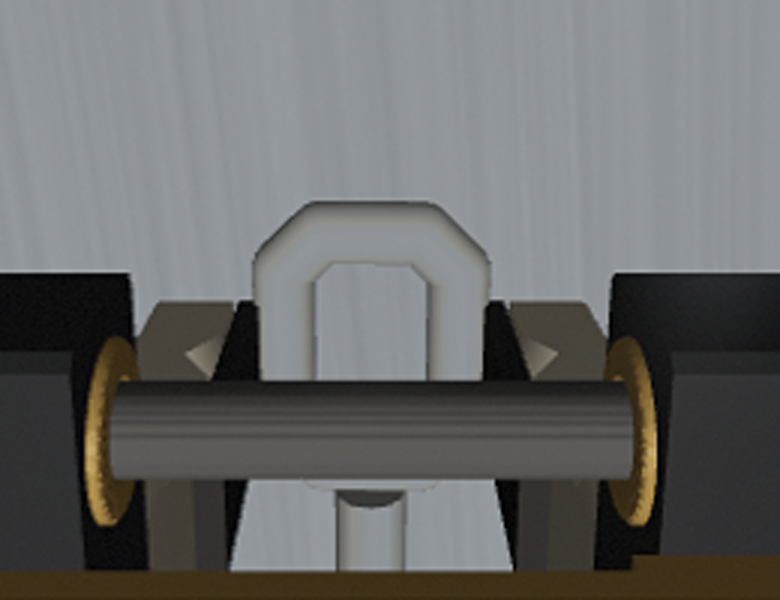

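The grip width is 35 mm rather than 38, and the image puts the loop low at the fingertips, so the grip is too shallow. I'll set the pin down and re-grip deeper.

```bash
python3 -m jog '{"fingers":[0,0,0,0,0],"dp":[[10,0,0],[20,0,0],[26,0,0],[28,0,0],[28,0,0]],"twist":[0,0,0,0,0]}' 60
python3 -m jog '{"fingers":[0.5,0.6,0.6,0.6,0.6],"dp":[[0,0,0],[0,0,0],[0,0,0],[2,0,0],[3,0,0]],"twist":[0,0,0,0,0]}' 60
python3 - <<'E'
from h import *
go(None)
E
python3 -m jog '{"fingers":[0.6,0.6,0.6,0.6,0.6],"dp":[[0.5,0,0],[1,0,0],[1.5,0,0],[1.5,0,0],[1.5,0,0]],"twist":[0,0,0,0,0]}' 60
python3 - <<'E'
from h import *
go(None)
E
```

```text
time_s: 12.2
tcp_pos: [0.4109, -0.3504, 0.0258]
eef_rot: [-64.8, 89.3, 20.5]
contact_force: [-0.2, -0.9, -2.2]
gripper_width: 0.0354
time_s: 12.7
tcp_pos: [0.411, -0.3504, 0.0228]
eef_rot: [-65.7, 89.3, 19.6]
contact_force: [-0.4, -0.2, -0.7]
gripper_width: 0.0525
t 12.7 tcp [ 411.  -350.4   22.8] yang 175.3 F [-0.4 -0.2 -0.7] w 52.5 J6 16
time_s: 13.2
tcp_pos: [0.411, -0.3504, 0.0213]
eef_rot: [-65.7, 89.3, 19.6]
contact_force: [0.1, 0.5, 0.5]
gripper_width: 0.0526
t 13.2 tcp [ 411.  -350.4   21.3] yang 175.3 F [0.1 0.5 0.5] w 52.6 J6 16
```

```bash
python3 -m jog '{"fingers":[0.6,0.6,0.6,0.6,0.6],"dp":[[1,0,0],[2,0,0],[2.5,0,0],[3,0,0],[3,0,0]],"twist":[0,0,0,0,0]}' 60
python3 -m jog '{"fingers":[0.3,0.1,0,0,0],"dp":[[0,0,0],[0,0,0],[0,0,0],[0,0,0],[0,0,0]],"twist":[0,0,0,0,0]}' 60
python3 -m jog '{"fingers":[0,0,0,0,0],"dp":[[0,0,0],[0,0,0],[0,0,0],[0,0,0],[0,0,0]],"twist":[0,0,0,0,0]}' 60
python3 - <<'E'
from h import *
go(None)
c=save('wrist','w9');cv2.imwrite('pics/w9c.png',cv2.resize(c['frame'][130:330,200:460,::-1],None,fx=3,fy=3,interpolation=cv2.INTER_CUBIC))
E
```

```text
time_s: 13.7
tcp_pos: [0.411, -0.3504, 0.0182]
eef_rot: [-65.2, 89.3, 20.1]
contact_force: [-0.3, -0.6, 0.0]
gripper_width: 0.0526
time_s: 14.2
tcp_pos: [0.411, -0.3504, 0.0182]
eef_rot: [-65.2, 89.3, 20.0]
contact_force: [-0.0, -0.0, 0.2]
gripper_width: 0.0363
time_s: 14.7
tcp_pos: [0.411, -0.3504, 0.0182]
eef_rot: [-65.4, 89.3, 19.8]
contact_force: [-0.6, 0.4, -0.0]
gripper_width: 0.036
t 14.7 tcp [ 411.  -350.4   18.2] yang 175.3 F [-0.6  0.4 -0. ] w 36.0 J6 16
```

```bash
python3 -m jog '{"fingers":[0,0,0,0,0],"dp":[[-5,0,0],[-15,0,0],[-35,0,0],[-60,0,0],[-85,0,0]],"twist":[0,0,0,0,0]}' 60
python3 - <<'E'
from h import *
go([.6263,-.1902,.120],171.3)
E
```

```text
time_s: 15.25
tcp_pos: [0.4098, -0.3507, 0.1047]
eef_rot: [-65.0, 89.3, 20.2]
contact_force: [0.9, 0.4, -1.3]
gripper_width: 0.0363
t 15.25 tcp [ 409.8 -350.7  104.7] yang 175.3 F [ 0.9  0.4 -1.3] w 36.3 J6 16
dp [ -12.2 -202.6  177.9] twist 4.0
```

View pics/w9c.png

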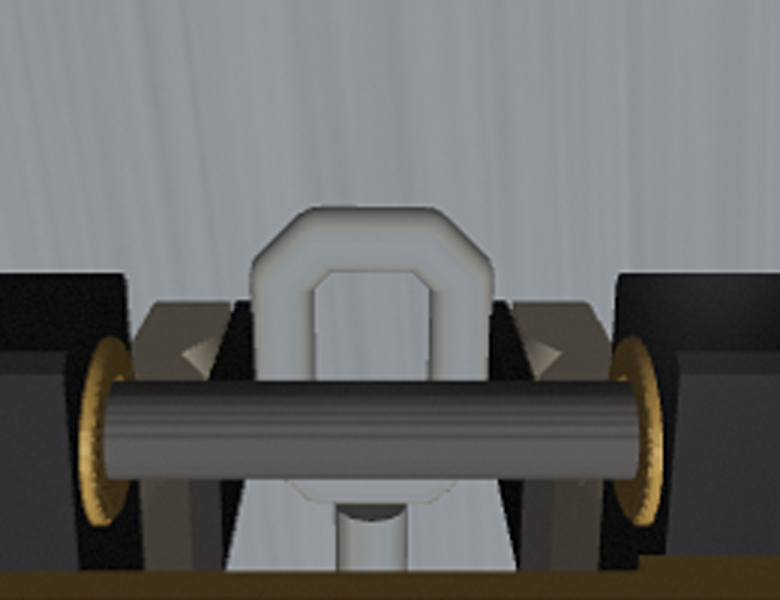

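```bash
python3 -m jog '{"fingers":[0,0,0,0,0],"dp":[[-4,-15,13],[-10,-45,39],[-12,-80,70],[-12,-115,101],[-12,-150,131]],"twist":[0,1,2,3,4]}' 60
python3 -m jog '{"fingers":[0,0,0,0,0],"dp":[[0,-25,22],[0,-41,36],[0,-48,42],[0,-51,45],[0,-51,45]],"twist":[0,0,0,0,0]}' 60
python3 - <<'E'
from h import *
go([.6263,-.1902,.0842],171.3)
E
```

```text
time_s: 15.75
tcp_pos: [0.5713, -0.2314, 0.1204]
eef_rot: [-63.6, 89.2, 17.6]
contact_force: [-0.2, -0.8, -0.7]
gripper_width: 0.0362
time_s: 16.25
tcp_pos: [0.6282, -0.1948, 0.1214]
eef_rot: [-62.7, 89.3, 18.5]
contact_force: [-0.3, -0.0, -1.0]
gripper_width: 0.0363
t 16.25 tcp [ 628.2 -194.8  121.4] yang 171.2 F [-0.3 -0.  -1. ] w 36.3 J6 -8
dp [37.2  3.   4. ] twist -0.1
```

```bash
python3 -m jog '{"fingers":[0,0,0,0,0],"dp":[[8,3,4],[20,3,4],[30,3,4],[36,3,4],[37,3,4]],"twist":[0,0,0,0,0]}' 60
python3 - <<'E'
from h import *
go([.6263,-.1902,.0842],171.3)
c=save('wrist','w10')
a=cv2.cvtColor(load('w9')['frame'],7);b=cv2.cvtColor(c['frame'],7)
for n,(x0,x1,y0,y1) in dict(rear=(300,350,194,225),left=(280,310,215,255),right=(340,368,215,255),shank=(310,338,297,318)).items():
    m=cv2.matchTemplate(b[y0-12:y1+12,x0-12:x1+12],a[y0:y1,x0:x1],cv2.TM_CCOEFF_NORMED);_,v,_,l=cv2.minMaxLoc(m);print(n,round(v,2),l[0]-12,l[1]-12)
M=c['frame']
for y in (210,230,240,300,308): print(y,b[y,270:385:2].tolist()) if y in(230,308) else None
E
```

```text
time_s: 16.75
tcp_pos: [0.6254, -0.1904, 0.0828]
eef_rot: [-58.0, 89.4, 23.1]
contact_force: [0.5, -0.5, -1.7]
gripper_width: 0.0365
t 16.75 tcp [ 625.4 -190.4   82.8] yang 171.2 F [ 0.5 -0.5 -1.7] w 36.5 J6 -9
dp [-1.4 -0.9  0.3] twist -0.1
rear 0.99 0 0
left 1.0 0 0
right 1.0 0 0
shank 0.98 0 0
230 [108, 109, 109, 118, 111, 46, 47, 107, 137, 144, 147, 148, 147, 146, 144, 138, 122, 102, 148, 147, 145, 146, 148, 146, 147, 147, 150, 147, 146, 150, 146, 146, 149, 149, 147, 146, 146, 98, 127, 142, 145, 147, 147, 147, 145, 146, 136, 81, 49, 84, 151, 108, 106, 108, 106, 108, 108, 105]
308 [49, 50, 16, 2, 132, 149, 148, 151, 148, 150, 149, 147, 145, 145, 144, 150, 148, 149, 147, 145, 152, 66, 111, 133, 141, 143, 144, 147, 146, 146, 143, 133, 116, 150, 147, 151, 147, 146, 150, 147, 147, 143, 149, 150, 148, 147, 144, 150, 150, 150, 0, 9, 53, 48, 51, 49, 50, 56]
```

No slip: the pin is centred and parallel in the jaws. Its axis is 12.2 mm below the TCP, so insertion is at TCP z of about 84.2.

```bash
python3 -m jog '{"fingers":[0,0,0,0,0],"dp":[[-1.4,-1.1,3],[-1.4,-1.1,7],[-1.4,-1.1,11],[-1.4,-1.1,15],[-1.4,-1.1,18]],"twist":[0,0,0,0,0]}' 60
python3 - <<'E'
from h import *
H=np.array([.6529,-.0175,.0842]);u=np.array([.151,.988,0])
go(H-u*.061,171.3)
E
```

```text
time_s: 17.3
tcp_pos: [0.6298, -0.1722, 0.0851]
eef_rot: [-60.8, 89.3, 20.4]
contact_force: [-0.6, -0.2, -0.9]
gripper_width: 0.0363
t 17.3 tcp [ 629.8 -172.2   85.1] yang 171.2 F [-0.6 -0.2 -0.9] w 36.3 J6 -10
dp [ 1.5  0.7 95.5] twist -0.1
```

```bash
python3 -m jog '{"fingers":[0,0,0,0,0],"dp":[[1,0.5,4],[1,0.5,9],[1,0.5,14],[1,0.5,19],[1,0.5,24]],"twist":[0,0,0,0,0]}' 60
cat > g.py <<'E'
from h import *
H=np.array([.6529,-.0175,.0842]);u=np.array([.151,.988,0])
go(H-u*.061,171.3);print('tool F',(tool()[1].T@np.array(r.get_state()['contact_force'])).round(1))
E
python3 g.py
```

```text
time_s: 17.8
tcp_pos: [0.6331, -0.148, 0.0843]
eef_rot: [-60.8, 89.3, 20.4]
contact_force: [0.2, 0.2, -1.5]
gripper_width: 0.036
t 17.8 tcp [ 633.1 -148.    84.3] yang 171.2 F [ 0.2  0.2 -1.5] w 36.0 J6 -13
dp [ 0.5  0.2 71. ] twist -0.1
tool F [ 1.5 -0.1  0.2]
```

The nose is through the first lug with no force. Continuing.

```bash
python3 -m jog '{"fingers":[0,0,0,0,0],"dp":[[0,0,4],[0,0,9],[0,0,14],[0,0,19],[0,0,24]],"twist":[0,0,0,0,0]}' 60
python3 g.py
python3 -m jog '{"fingers":[0,0,0,0,0],"dp":[[0,0,3],[0,0,6],[0,0,9],[0,0,12],[0,0,15]],"twist":[0,0,0,0,0]}' 60
python3 g.py
```

```text
time_s: 18.3
tcp_pos: [0.6363, -0.1239, 0.0842]
eef_rot: [-59.6, 89.4, 21.7]
contact_force: [-1.7, -0.1, -1.4]
gripper_width: 0.0362
t 18.3 tcp [ 636.3 -123.9   84.2] yang 171.2 F [-1.7 -0.1 -1.4] w 36.2 J6 -15
dp [ 0.3 -0.2 46.7] twist -0.1
tool F [ 1.4  1.7 -0.3]
time_s: 18.8
tcp_pos: [0.6386, -0.1089, 0.0843]
eef_rot: [-59.4, 89.4, 21.8]
contact_force: [-1.0, -0.6, -1.2]
gripper_width: 0.0364
t 18.8 tcp [ 638.6 -108.9   84.3] yang 171.2 F [-1.  -0.6 -1.2] w 36.4 J6 -16
dp [ 0.2 -0.3 31.6] twist -0.1
tool F [ 1.2  0.9 -0.8]
```

```bash
python3 -m jog '{"fingers":[0,0,0,0,0],"dp":[[0,0,3],[0,0,6],[0,0,9],[0,0,12],[0,0,15]],"twist":[0,0,0,0,0]}' 60
python3 g.py
python3 -m jog '{"fingers":[0,0,0,0,0],"dp":[[0,0,3],[0,0,6],[0,0,9],[0,0,11],[0,0,13]],"twist":[0,0,0,0,0]}' 60
python3 g.py
```

```text
time_s: 19.3
tcp_pos: [0.6409, -0.0939, 0.0843]
eef_rot: [-59.2, 89.4, 22.0]
contact_force: [-1.1, -0.8, -1.0]
gripper_width: 0.0361
t 19.3 tcp [640.9 -93.9  84.3] yang 171.2 F [-1.1 -0.8 -1. ] w 36.1 J6 -17
dp [ 0.2 -0.3 16.3] twist -0.1
tool F [ 1.  1. -1.]
time_s: 19.8
tcp_pos: [0.6429, -0.0808, 0.0844]
eef_rot: [-59.3, 89.4, 21.9]
contact_force: [-1.2, -0.3, -0.5]
gripper_width: 0.0359
t 19.8 tcp [642.9 -80.8  84.4] yang 171.2 F [-1.2 -0.3 -0.5] w 35.9 J6 -19
dp [ 0.3 -0.3  3.2] twist -0.1
tool F [ 0.5  1.2 -0.5]
```

Now push gently until the loop's shoulder meets the lug.

```bash
python3 -m jog '{"fingers":[0,0,0,0,0],"dp":[[0,0,0.5],[0,0,1],[0,0,1.5],[0,0,2],[0,0,2.5]],"twist":[0,0,0,0,0]}' 60
python3 g.py
python3 -m jog '{"fingers":[0,0,0,0,0],"dp":[[0,0,0.4],[0,0,0.8],[0,0,1.2],[0,0,1.6],[0,0,2]],"twist":[0,0,0,0,0]}' 60
python3 g.py
```

```text
time_s: 20.3
tcp_pos: [0.6433, -0.0784, 0.0844]
eef_rot: [-59.2, 89.4, 22.0]
contact_force: [-1.5, -0.4, -1.4]
gripper_width: 0.0361
t 20.3 tcp [643.3 -78.4  84.4] yang 171.2 F [-1.5 -0.4 -1.4] w 36.1 J6 -19
dp [ 0.2 -0.3  0.7] twist -0.1
tool F [ 1.4  1.5 -0.6]
time_s: 20.8
tcp_pos: [0.6435, -0.0768, 0.0844]
eef_rot: [-61.4, 89.4, 19.8]
contact_force: [-1.1, -4.6, -1.6]
gripper_width: 0.0362
t 20.8 tcp [643.5 -76.8  84.4] yang 171.2 F [-1.1 -4.6 -1.6] w 36.2 J6 -19
dp [ 0.2 -0.4 -0.9] twist -0.1
tool F [ 1.6  0.4 -4.7]
```

```bash
python3 -m jog '{"fingers":[0,0,0,0,0],"dp":[[0,0,0.4],[0,0,0.8],[0,0,1.2],[0,0,1.4],[0,0,1.4]],"twist":[0,0,0,0,0]}' 60
python3 g.py
```

```text
time_s: 21.3
tcp_pos: [0.6435, -0.0766, 0.0845]
eef_rot: [-67.7, 89.5, 13.5]
contact_force: [-2.3, -7.7, -2.0]
gripper_width: 0.0363
t 21.3 tcp [643.5 -76.6  84.5] yang 171.2 F [-2.3 -7.7 -2. ] w 36.3 J6 -19
dp [ 0.3 -0.4 -1.1] twist -0.1
tool F [ 1.9  1.1 -8. ]
```

Solid stop: 1.4 mm commanded gave only 0.2 mm of travel. Release, rise and check.

```bash
python3 -m jog '{"fingers":[0.43,0.46,0.5,0.6,0.7],"dp":[[0,0,0],[0,0,0],[0,0,0],[0,0,0],[0,0,0]],"twist":[0,0,0,0,0]}' 20
python3 -m jog '{"fingers":[0.75,0.75,0.75,0.75,0.75],"dp":[[-5,0,0],[-20,0,0],[-50,0,0],[-90,0,0],[-130,0,0]],"twist":[0,0,0,0,0]}'
python3 -m jog '{"fingers":[0.75,0.75,0.75,0.75,0.75],"dp":[[0,0,-20],[0,0,-50],[0,0,-80],[0,0,-90],[0,0,-90]],"twist":[0,0,0,0,0]}'
python3 - <<'E'
from h import *
go(None)
w=save('wrist','w11');s=save('scene','s11')
cv2.imwrite('pics/fin.png',np.vstack([w['frame'][:215,140:520,::-1],cv2.resize(s['frame'][130:250,225:435,::-1],(380,217),interpolation=cv2.INTER_CUBIC)]))
E
```

```text
time_s: 21.8
tcp_pos: [0.6438, -0.0763, 0.0847]
eef_rot: [-67.4, 89.4, 13.8]
contact_force: [-0.2, -0.3, -0.3]
gripper_width: 0.0546
time_s: 22.3
tcp_pos: [0.6423, -0.0766, 0.2163]
eef_rot: [-67.6, 89.5, 13.6]
contact_force: [1.4, 0.5, 0.6]
gripper_width: 0.0654
time_s: 22.8
tcp_pos: [0.6283, -0.1668, 0.2163]
eef_rot: [-68.4, 89.4, 12.7]
contact_force: [-0.1, 0.2, 0.1]
gripper_width: 0.0656
t 22.8 tcp [ 628.3 -166.8  216.3] yang 171.1 F [-0.1  0.2  0.1] w 65.6 J6 -11
```

View pics/fin.png

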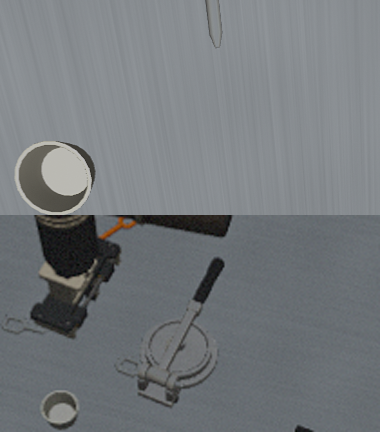

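The press is assembled and the loop appears to be at the lug. One close look to confirm the loop-to-lug contact.

```bash
python3 -m jog '{"fingers":[1,1,1,1,1],"dp":[[-5,0,35],[-10,0,75],[-20,0,115],[-30,0,150],[-30,0,170]],"twist":[0,0,0,0,0]}'
python3 - <<'E'
from h import *
go(None)
w=save('wrist','w12')
cv2.imwrite('pics/w12c.png',cv2.resize(w['frame'][60:330,210:440,::-1],None,fx=2.2,fy=2.2,interpolation=cv2.INTER_CUBIC))
E
```

```text
time_s: 23.4
tcp_pos: [0.6554, 0.0063, 0.2485]
eef_rot: [-67.9, 89.3, 13.4]
contact_force: [0.6, 0.2, 0.7]
gripper_width: 0.0873
t 23.4 tcp [655.4   6.3 248.5] yang 171.4 F [0.6 0.2 0.7] w 87.3 J6 -26
```

View pics/w12c.png

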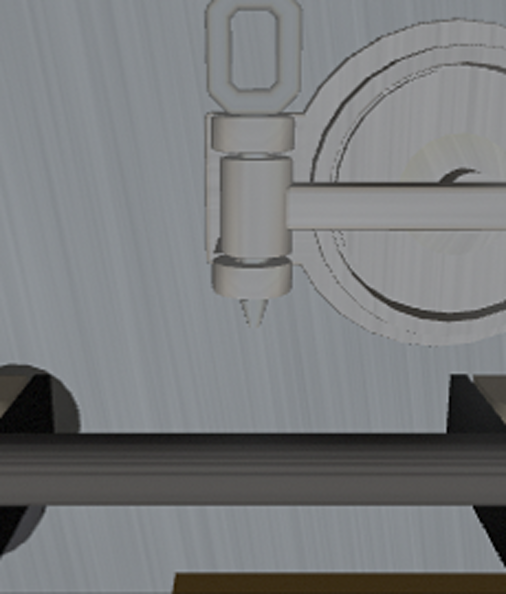

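The loop's front bar touches the lug at row 113, the nose sticks out of the far lug at rows 298 to 326, and the plate is in the bowl. Handing in.

```bash
python3 -c "
from plant import r
print(r.close_job())"
```

```text
the job is handed in; nothing more can be done
None
```

The press is back together and I've handed the job in, at about 23.5 s of the 61 s allowed. The lever went gently into the base first. The long pin then went in from the robot's right, through lug, eye and lug.

**Last checks:**
- **Lever:** the gripper had come down to the seated height (z 81.3 mm, 81 expected), with the lever's weight off the wrist. The last picture shows the plate in the bowl and the eye between the lugs.
- **Pin:** it stopped firmly against the lug at about 8 N. The last picture shows the loop touching the near lug and the nose out beyond the far one. I did not measure how far the nose sticks out.
- **Robot:** it was well clear of everything at hand-in. Wrist force readings stayed below about 8 N throughout.

**What didn't go cleanly:**
- **First pin grip:** it was too shallow, so I set the pin down and gripped it again lower. It was let go about 4 mm above the counter.
- **Grip width:** it read 36 mm on the 38 mm loop even after the second grip. The pin did not slip in the jaws.
- **Bystanders:** I never touched the short pin or the other things, but I did not measure their positions again at the end.
- **Pictures:** I viewed 13, three over the budget of 10.

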